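# Get the sample jar out from behind the yarn cops and onto the balance

### The arm

A 7-joint arm with a two-finger parallel gripper is mounted at the origin on a cart in front of the work surface, level with it; the furniture and walls round the work are solid. World frame = base frame: x ahead of the robot, y to its left, z up, the work surface at z = 0. Lengths are in m, angles in rad, forces in N, time in s.
With the tool pointing down it reaches from about 0.425 to 0.925 m from the base axis. Payload 6.8 kg.
Tool frame: the origin (TCP) lies on the centre line of the jaws, within the pads' length; the fingertips stand 25 mm ahead of it and the grasp point (between the pads) lies 6 mm ahead of it; z points along the fingers, y is the line along which they close (so a half turn about z gives the same grasp; the last joint's range is limited). The gripper opens to 85 mm and grips with 20 to 120 N. Pads are 22 mm wide; open, the fingers measure 114 mm over their backs; the gripper's body (76 mm by 85 mm) begins 54 mm behind the grasp point. The pads swing forward as they close: fully open they stand 13 mm farther back than shut.
Start: joints at [1.201, 0.477, 0.022, 1.555, -0.011, 1.109, -0.083], TCP at [0.175, -0.652, 0.256] pointing down, gripper open.
Joint ranges: [-2.96, 2.96], [-0.34, 2.1], [-1.41, 1.46], [0.24, 2.44], [-1.37, 4.51], [0.17, 1.92], [-2.96, 2.96]. Speed limits (rad/s): [2.39, 2.39, 3.14, 3.14, 3.14, 3.14, 3.14].

### API

Orientations are given as a rotation vector (axis times angle).
In Python, from bench import telemetry, grab_frame, job gives the robot as it stands.
- The arm moves only by the tool apply_moves, never from a script. Its argument "rows" is a list of rows, each a list of 2 entries, a list of its own where there are three numbers: the shift along the tool's x, y, z each as a share of 250 mm, from -1 to 1, then the turn, a rotation vector about the tool's x, y, z each as a share of pi rad, from -1 to 1. A call has 1 to 10 rows; each row is the pose to reach, as a shift and turn from the pose commanded when the call began, along the tool's axes at that moment, turning the shorter way round; what a row does not reach only later rows make up. A row lasts 1/8 s, in which the tool goes at most 62.5 mm and 10.7 degrees, less where a joint would pass 70% of its speed; a pose out of reach is approached as far as the arm can. A call with a number of a shift or a turn outside -1 to 1 is refused whole. A call with a gripper value outside its range is refused whole. "jaw" is the gripper's target within -1 to 1 (fully open at 1, half-way at 0, shut at -1), set as the call begins (left out, the last holds). The fingers move at their own pace and stop on an object; "newtons" is the grip in N (left out, the last holds). Time passes only in rows, so rows that repeat a pose let the fingers close. It gives the time, the measured TCP pose, the force, the opening and the grip force at its end, in the units of the state.
- telemetry.get_obs(): the state, without advancing time (a new reading comes with each control period).
- grab_frame(name): name is "side" or "top"; returns a dict with "frame" (384x512x3 uint8, red, green, blue), "vertical_fov" (degrees; the focal length in pixels is half the picture's height over the tangent of half this angle, whatever the lens; pixels are square), "cx", "cy" (the principal point, pixels), "origin" and "attitude" of the camera in the world. Camera axes: x right, y up, looking along -z (the intrinsics and any distortion apply to the point x, -y, -z); pixel columns grow to the right and rows downward; lengths in m; the calibration is good to about 2 mm. A picture is of the moment at which its call begins. There is no depth.
- job.hand_in(): hands the job in; it is judged then, once.
The state is a dict: "clock": time; "joints": joint angles; "qvel": joint speeds; "tau": joint torques, N m; "tcp_pos": TCP position; "orientation": TCP orientation; "contact_force": force on the tool from outside, world axes, zero at the start; "moment": the same for the moment, N m; "grip_width": finger opening in m; "gripper_force": force on a finger pad.
Only numpy, scipy, OpenCV 4.12 (cv2) and the standard library are available. Lean on these libraries where they do the work, as an engineer would, in place of code of your own. Each camera call takes 0.05 s, during which the arm holds its last target. There are 200 camera calls.

### The job

The jar with the blue lid stands at the back of the grey sample tray, hemmed in by three tall yarn tubes (the blue cop, the cream cop and the bare yellow tube). First clear all three tubes onto the green mat, upright; then, with them still on the mat, stand the jar upright in the middle of the balance's round pan; and finally stand each tube back upright on the very place in the tray where it stood at the start. Leave the two thread spools in the tray where they are.

Things in the scene. Friction and masses are not known exactly. Their poses are not given: they have to be found in the camera images.
- cop_blue_mid (a point): cop of blue yarn with green tube ends, upright, 158 mm high, standing on its flat 26 mm wide foot; point half-way up its axis (79 mm above its foot, 79 mm below its top), z axis up. Best gripped 15 to 35 mm above this point, so that its top stays clear of the gripper's palm. Round: about 40 mm thick from 40 to 85 mm above its foot, 33 mm at 112 mm, 18 mm at 140 mm; 0.12 kg.
- cop_cream_mid (a point): cop of cream yarn with blue tube ends, upright, 158 mm high, standing on its flat 26 mm wide foot; point half-way up its axis (79 mm above its foot, 79 mm below its top), z axis up. Best gripped 15 to 35 mm above this point, so that its top stays clear of the gripper's palm. Round: about 42 mm thick from 40 to 85 mm above its foot, 34 mm at 112 mm, 18 mm at 140 mm; 0.12 kg.
- tube_yellow_mid (a point): bare yellow tube without yarn, round, tapering evenly from 26 mm at the foot to 16 mm near the top, upright, 158 mm high, standing on its flat 26 mm wide foot; point half-way up its axis (79 mm above its foot, 79 mm below its top), z axis up. Best gripped 15 to 35 mm above this point, so that its top stays clear of the gripper's palm. 0.05 kg.
- jar_mid (a point): round white screw-lid jar with a blue lid, 51 mm across and 66 mm high (lid 46 mm across, top 14 mm); point at its centre, 33 mm above its underside, z up. It stands in the middle of the tray's back row; 0.09 kg.
- spool_red_mid (a point): flanged spool of red thread with white flanges, 46 mm across, 42 mm high, in a front corner of the tray; point at its centre, 21 mm above its underside. To be left alone.
- spool_orange_mid (a point): flanged spool of white thread with orange flanges, 40 mm across, 50 mm high, in the other front corner of the tray; point at its centre, 25 mm above its underside. To be left alone.
- tray: fixed grey sample tray with a black rim, 136 (x) by 190 (y) mm, floor 10 mm and rim 16 mm above its origin, which is the centre of its underside; x points to its back row, y to its left. Six places marked by flat dark rings at x = -30 or +30 mm and y = -60, 0 or +60 mm: jar at (30, 0); the three tall tubes, in any order, at (30, 60), (30, -60) and (-30, 0); the spools at (-30, 60) and (-30, -60). Things stand within 2 mm of these points.
- mat: fixed flat green mat, the side area, 110 (x) by 150 (y) mm, 3 mm thick; origin at the centre of its underside, z up. It lies to the left or to the right of the tray.
- pan (a point): centre of the top face of the round steel pan (88 mm across, fixed) of the white balance, which stands to the other side of the tray; the pan is 50 mm above the worktop. The balance's housing (110 by 150 mm) lies wholly below the pan, with a display and keys to the right of the pan.

How it is judged:
On the way, in this order (a step that is already met when the one before it is completed fails the run):
1. all three tall tubes stand upright on the green mat, released (x of cop_blue_mid in the frame of mat between -0.052 and 0.052 m and y of cop_blue_mid in the frame of mat between -0.072 and 0.072 m and z of cop_blue_mid in the frame of mat between 0.074 and 0.088 m and angle between each of cop_blue_mid, cop_cream_mid, tube_yellow_mid's own z axis and vertical below 0.1 rad and linear speed of each of cop_blue, cop_cream, tube_yellow below 0.02 m/s and contact force between the fingers and cop_blue below 0.05 N and x of cop_cream_mid in the frame of mat between -0.052 and 0.052 m and y of cop_cream_mid in the frame of mat between -0.072 and 0.072 m and z of cop_cream_mid in the frame of mat between 0.074 and 0.088 m and contact force between the fingers and cop_cream below 0.05 N and x of tube_yellow_mid in the frame of mat between -0.052 and 0.052 m and y of tube_yellow_mid in the frame of mat between -0.072 and 0.072 m and z of tube_yellow_mid in the frame of mat between 0.074 and 0.088 m and contact force between the fingers and tube_yellow below 0.05 N), for 0.2 s.
2. the jar stands in the middle of the pan, released, while the three tubes still stand on the mat (all of step 1 and horizontal distance between jar_mid and pan below 0.015 m and z of jar_mid in the frame of pan between 0.028 and 0.039 m and angle between jar_mid's own z axis and vertical below 0.1 rad and linear speed of jar below 0.02 m/s and contact force between the fingers and jar below 0.05 N), for 0.2 s.
At the end, for the whole second after the job is handed in: The jar stands upright on the pan within 15 mm of its centre; each of the three tubes stands upright (within 0.1 rad) within 15 mm of where it stood at the start; both spools are within 15 mm of where they stood; all is released and at rest (horizontal distance between jar_mid and pan below 0.015 m and z of jar_mid in the frame of pan between 0.028 and 0.039 m and angle between each of jar_mid, cop_blue_mid, cop_cream_mid, tube_yellow_mid's own z axis and vertical below 0.1 rad and linear speed of each of jar, cop_blue, cop_cream, tube_yellow below 0.02 m/s and contact force between the fingers and jar below 0.05 N and distance of each of cop_blue_mid, cop_cream_mid, tube_yellow_mid, spool_red_mid, spool_orange_mid from where it was at the start of the episode below 0.015 m and contact force between the fingers and cop_blue below 0.05 N and contact force between the fingers and cop_cream below 0.05 N and contact force between the fingers and tube_yellow below 0.05 N); the robot touches nothing.
It fails at once if the red spool is shifted by more than 15 mm (distance of spool_red_mid from where it was at the start of the episode above 0.015 m).
It fails at once if the orange spool is shifted by more than 15 mm (distance of spool_orange_mid from where it was at the start of the episode above 0.015 m).
It also fails if it takes over 141 s, if anything falls off the work surface, if the arm or the gripper's body presses on something with over 40 N, if the wrist force passes 120 N, or if a joint passes its speed limit or range.

## Working session

There is one attempt and no reset: what is moved stays moved. The work goes in short steps, Python scripts to look and compute and a tool call to move; the robot and the scene stay as the last step left them, time stands still between calls to the robot, and variables do not carry over. Pictures are saved under pics/ and viewed, at most 14 in all, crops included, and the job is handed in when it is done.

Besides the shell and the picture viewer there is one more tool, called after ">>>" by a JSON object that holds its "name" and its "arguments". apply_moves: Moves the arm, as the interface text tells. Its arguments: {"type":"object","properties":{"rows":{"type":"array"},"jaw":{"type":"number"},"newtons":{"type":"number"}},"required":["rows"]}

```bash
mkdir -p pics; ls
python3 - <<'E'
from bench import telemetry, grab_frame
import cv2
print(telemetry.get_obs())
for n in("side","top"):
    g=grab_frame(n); cv2.imwrite(f"pics/{n}0.png",g["frame"][:,:,::-1])
    print(n,{k:v for k,v in g.items() if k!="frame"})
E
```

```text
pics
{'clock': 0.0, 'joints': array([ 1.20089611,  0.47777095,  0.02232598,  1.5564732 , -0.01149379,
        1.10930295, -0.08307384]), 'qvel': array([-0.00086091,  0.0007857 ,  0.00028422,  0.00076885,  0.00018308,
        0.00035561,  0.00034779]), 'tau': array([ 1.15993709e-03, -5.96434164e+01,  1.60810076e+00, -2.81193191e+01,
        1.24890968e-02,  9.44659085e-03, -2.48636252e-05]), 'tcp_pos': array([ 0.17455308, -0.65146172,  0.25533578]), 'orientation': array([-3.11292980e+00, -4.09925318e-01,  5.82590929e-04]), 'contact_force': array([-1.56022113,  0.33531938, -0.07456513]), 'moment': array([ 0.00296735, -0.02791056, -0.00138425]), 'gripper_force': 0.0, 'grip_width': 0.0850315122939843}
side {'vertical_fov': 48.98474255842537, 'cx': 255.31301665850927, 'cy': 189.03245674700776, 'origin': array([ 0.38246577, -0.6626543 ,  0.70079982]), 'attitude': array([ 0.7676289 , -0.06958169, -0.15288271])}
top {'vertical_fov': 47.55153724613077, 'cx': 254.20086949016584, 'cy': 190.89988663641634, 'origin': array([ 0.3191342 , -0.07105922,  1.0332759 ]), 'attitude': array([ 0.1623593 , -0.15553253, -1.5363391 ])}
```

View pics/side0.png

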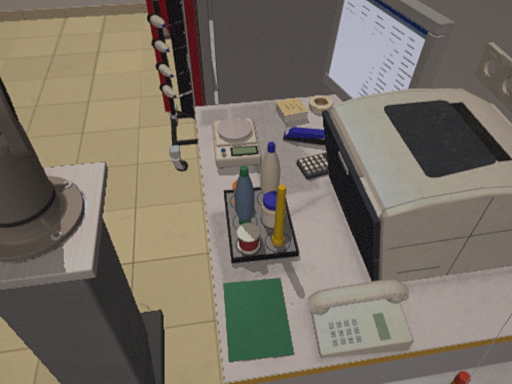

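View pics/top0.png

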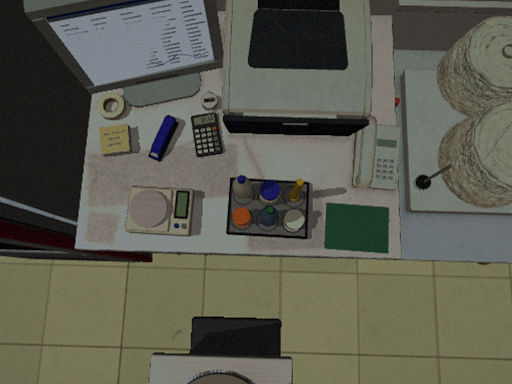

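The side view shows the blue cop front-middle (245,195), the cream cop back-left (270,170), the yellow tube back-right (280,215) and the jar between them. In the top view the tray is at about (268,207), the mat to the right at (357,228), and the pan to the left at (149,209). The printer stands behind.

```bash
cat > h.py <<'E'
import numpy as np, cv2
from scipy.spatial.transform import Rotation as R
from bench import telemetry, grab_frame
def ray(g,uv,z):
    uv=np.atleast_2d(uv).astype(float); f=192/np.tan(np.radians(g["vertical_fov"]/2))
    d=np.c_[(uv[:,0]-g["cx"])/f,-(uv[:,1]-g["cy"])/f,-np.ones(len(uv))]
    d=R.from_rotvec(g["attitude"]).apply(d); o=g["origin"]
    return o+d*((z-o[2])/d[:,2])[:,None]
def proj(g,P):
    f=192/np.tan(np.radians(g["vertical_fov"]/2))
    c=R.from_rotvec(g["attitude"]).inv().apply(np.atleast_2d(P)-g["origin"])
    return np.c_[g["cx"]-f*c[:,0]/c[:,2],g["cy"]+f*c[:,1]/c[:,2]]
def blob(g,lo,hi,box):
    hsv=cv2.cvtColor(g["frame"],cv2.COLOR_RGB2HSV); m=cv2.inRange(hsv,lo,hi)
    k=np.zeros_like(m); x0,y0,x1,y1=box; k[y0:y1,x0:x1]=m[y0:y1,x0:x1]
    cs,_=cv2.findContours(k,cv2.RETR_EXTERNAL,cv2.CHAIN_APPROX_NONE)
    return max(cs,key=cv2.contourArea)[:,0,:]
def rect(P): 
    r=cv2.minAreaRect((P[:,:2]*1000).astype(np.float32)); return np.round(r[0],1),np.round(r[1],1),round(r[2],2)
E
python3 - <<'E'
from h import *
for n,boxes in (("top",dict(mat=(315,195,400,260),tray=(220,172,316,242),lid=(256,178,282,200),orange=(225,200,256,230),pan=(122,184,172,232))),("side",dict(mat=(215,270,300,365),tray=(218,180,300,270)))):
    g=grab_frame(n)
    C=blob(g,(60,90,20),(95,255,200),boxes["mat"]); print(n,"mat",rect(ray(g,C,.003)))
    C=blob(g,(0,0,0),(180,255,60),boxes["tray"]); print("tray",C.min(0),C.max(0),rect(ray(g,C,.016)))
    if n=="top":
        C=blob(g,(115,120,60),(130,255,255),boxes["lid"]); print("lid",len(C),rect(ray(g,C,.066)))
        C=blob(g,(3,150,100),(15,255,255),boxes["orange"]); print("orange",rect(ray(g,C,.060)))
    s=g["frame"]; 
    if n=="top":
        for v in (150,): print("panrow",[tuple(s[209,x]) for x in range(122,176,3)])
        c=cv2.HoughCircles(cv2.GaussianBlur(cv2.cvtColor(s,cv2.COLOR_RGB2GRAY)[180:236,120:176],(3,3),0),cv2.HOUGH_GRADIENT,1,20,param1=60,param2=12,minRadius=15,maxRadius=26)
        print(c); c=c[0,0]; P=ray(g,[[c[0]+120,c[1]+180],[c[0]+120+c[2],c[1]+180]],.05); print("pan",P, np.linalg.norm(P[0]-P[1])*2)
    crop={"top":s[165:265,110:410],"side":s[100:370,190:310]}[n]
    cv2.imwrite(f"pics/{n}c.png",cv2.resize(crop,None,fx=2.6 if n=="top" else 2.2,fy=2.6 if n=="top" else 2.2,interpolation=cv2.INTER_CUBIC)[:,:,::-1])
E
```

```text
top mat (array([ 450.1, -308. ]), array([147.1, 107.3]), 87.26)
tray [226 176] [309 238] (array([491.7, -97.6]), array([191.3, 140.7]), 87.7)
lid 52 (array([ 517.8, -102.5]), array([30.8, 43.3]), 39.72)
orange (array([460. , -35.8]), array([43.2, 36.1]), 1.79)
panrow [(np.uint8(132), np.uint8(139), np.uint8(136)), (np.uint8(130), np.uint8(138), np.uint8(135)), (np.uint8(119), np.uint8(114), np.uint8(99)), (np.uint8(120), np.uint8(110), np.uint8(104)), (np.uint8(117), np.uint8(107), np.uint8(101)), (np.uint8(116), np.uint8(109), np.uint8(104)), (np.uint8(116), np.uint8(108), np.uint8(102)), (np.uint8(115), np.uint8(107), np.uint8(103)), (np.uint8(118), np.uint8(109), np.uint8(103)), (np.uint8(116), np.uint8(107), np.uint8(102)), (np.uint8(115), np.uint8(109), np.uint8(103)), (np.uint8(117), np.uint8(108), np.uint8(101)), (np.uint8(116), np.uint8(107), np.uint8(102)), (np.uint8(114), np.uint8(107), np.uint8(99)), (np.uint8(116), np.uint8(111), np.uint8(102)), (np.uint8(59), np.uint8(57), np.uint8(52)), (np.uint8(74), np.uint8(70), np.uint8(59)), (np.uint8(90), np.uint8(87), np.uint8(74))]
[[[29.5 32.5 23.2]]]
pan [[0.46457389 0.17348101 0.05      ]
 [0.4660881  0.12056729 0.05      ]] 0.10587075669888714
side mat (array([ 447.1, -308.2]), array([147.6, 107.3]), 87.19)
tray [224 190] [298 262] (array([ 487.2, -101.3]), array([196.1, 133.7]), 88.08)
```

View pics/topc.png

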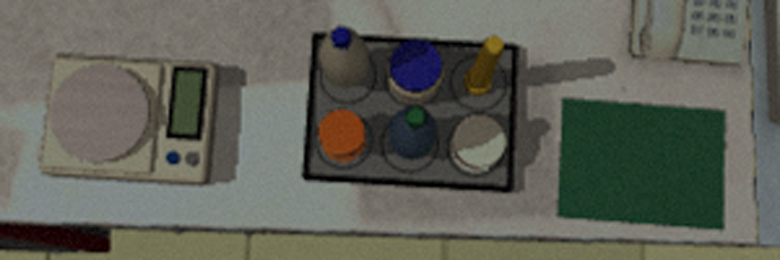

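The top crop shows the pan disc at crop (100,112), the jar lid at (416,66), and the tube tops: cream at (340,38), yellow at (494,45), blue at (415,117). The mat is clear.

Run:
```python
from h import *
T=np.array([.4895,-.0995]); a=np.radians(-2.3); M=np.array([[np.cos(a),-np.sin(a)],[np.sin(a),np.cos(a)]])
pl={k:T+M@np.array(v) for k,v in dict(cream=(.03,.06),yellow=(.03,-.06),blue=(-.03,0),jar=(.03,0),orange=(-.03,.06),red=(-.03,-.06)).items()}
for k,v in pl.items(): print(k,v.round(4))
for n in("top","side"):
    g=grab_frame(n)
    bx={"top":dict(blue=(256,200,285,225),cream=(230,165,252,188),yellow=(288,175,308,205)),"side":dict(blue=(232,160,255,190),cream=(260,138,282,158),yellow=(268,180,295,250))}[n]
    hs=dict(blue=((45,70,20),(85,255,255)),cream=((112,120,40),(130,255,255)),yellow=((18,120,60),(32,255,255)))
    for k in bx:
        C=blob(g,*hs[k],bx[k]); t=C[np.argmin(C[:,1])]
        top=C[C[:,1]<=C[:,1].min()+ (3 if n=="side" else 4)].mean(0)
        exp=proj(g,np.r_[pl[k],.168])[0]; print(n,k,"bbox",C.min(0),C.max(0),"toppix",top.round(1),"pred top centre",exp.round(1))
    if n=="top":
        s=g["frame"].astype(int); m=((s[...,0]-s[...,1]>4)&(s[...,0]>95)).astype(np.uint8)
        k=np.zeros_like(m);k[180:240,120:178]=m[180:240,120:178]; k=cv2.morphologyEx(k,cv2.MORPH_OPEN,np.ones((5,5)))
        C=max(cv2.findContours(k,0,1)[0],key=cv2.contourArea); c,r=cv2.minEnclosingCircle(ray(g,C[:,0],.05)[:,:2].astype(np.float32)); print("pan",c,r,rect(ray(g,C[:,0],.05)))
    else: print("printer base",ray(g,[[340,165],[385,268]],0)); print("phone",ray(g,[[320,355],[310,295],[330,280]],0.03))
    if n=="side":
        s=g["frame"].astype(int);m=((s[...,0]-s[...,1]>4)&(s[...,0]>95)).astype(np.uint8);k=np.zeros_like(m);k[110:148,205:262]=m[110:148,205:262]
        k=cv2.morphologyEx(k,cv2.MORPH_OPEN,np.ones((3,3)));C=max(cv2.findContours(k,0,1)[0],key=cv2.contourArea);print("pan",rect(ray(g,C[:,0],.05)))
```

```text
cream [ 0.5219 -0.0408]
yellow [ 0.5171 -0.1607]
blue [ 0.4595 -0.0983]
jar [ 0.5195 -0.1007]
orange [ 0.4619 -0.0383]
red [ 0.4571 -0.1582]
top blue bbox [266 206] [273 214] toppix [269.4 207.7] pred top centre [270.4 209.8]
top cream bbox [238 176] [244 182] toppix [240.8 177.5] pred top centre [242.8 178.8]
top yellow bbox [289 179] [303 201] toppix [299.4 180.8] pred top centre [301.6 182.7]
pan (0.47564488649368286, 0.17974738776683807) 0.043900005519390106 (array([476.4, 177.8]), array([85.7, 82.6]), 1.64)
side blue bbox [240 166] [247 177] toppix [243.2 167.1] pred top centre [244.7 168.5]
side cream bbox [268 142] [274 152] toppix [270.8 143.3] pred top centre [271.9 145.2]
side yellow bbox [272 185] [285 245] toppix [281.2 186.1] pred top centre [282.1 188.9]
printer base [[ 0.71690805  0.05556721  0.        ]
 [ 0.71448394 -0.2461261   0.        ]]
phone [[ 0.53516057 -0.40426941  0.03      ]
 [ 0.54651071 -0.29678939  0.03      ]
 [ 0.59057871 -0.27265187  0.03      ]]
pan (array([467.6, 179.6]), array([150., 147.]), 81.18)
```

>>> {"name": "apply_moves", "arguments": {"rows": [[[0, 0, -0.24], [0, 0, 0]], [[0, 0, -0.24], [0, 0, 0.0833]], [[1, -1, -0.24], [0, 0, 0.0833]], [[1, -1, -0.24], [0, 0, 0.0833]], [[1, -1, -0.24], [0, 0, 0.0833]], [[1, -1, -0.24], [0, 0, 0.0833]], [[1, -1, -0.24], [0, 0, 0.0833]], [[1, -1, -0.24], [0, 0, 0.0833]], [[1, -1, -0.24], [0, 0, 0.0833]], [[1, -1, -0.24], [0, 0, 0.0833]]], "jaw": 0.53, "newtons": 40}}

```text
clock: 1.55
tcp_pos: [0.351, -0.3465, 0.3164]
orientation: [3.141, -0.001, -0.0]
contact_force: [-0.6, 0.2, 0.5]
grip_width: 0.0652
gripper_force: 0.0
```

>>> {"name": "apply_moves", "arguments": {"rows": [[[0.436, -1, 0], [0, 0, 0]], [[0.436, -1, 0], [0, 0, 0]], [[0.436, -1, 0], [0, 0, 0]], [[0.436, -1, 0], [0, 0, 0]], [[0.436, -1, 0], [0, 0, 0]], [[0.436, -1, 0], [0, 0, 0]], [[0.436, -1, 0.3], [0, 0, 0]], [[0.436, -1, 0.3], [0, 0, 0]], [[0.436, -1, 0.3], [0, 0, 0]]]}}

```text
clock: 2.68
tcp_pos: [0.46, -0.0973, 0.2413]
orientation: [-3.142, 0.004, 0.003]
contact_force: [-0.5, 0.2, 0.2]
grip_width: 0.0651
gripper_force: 0.0
```

Run:
```python
from h import *
o=telemetry.get_obs(); p=o["tcp_pos"]; print(p)
g=grab_frame("side"); s=g["frame"].copy()
print(proj(g,[p,p+[0,0,-.025],[.460,-.096,.168]]).round(1))
cv2.imwrite("pics/s1.png",cv2.resize(s[60:300,150:400],None,fx=2.2,fy=2.2,interpolation=cv2.INTER_CUBIC)[:,:,::-1])
```

```text
[ 0.4599749  -0.09733609  0.24128068]
[[244.4 137. ]
 [244.5 148.1]
 [244.8 167.6]]
```

View pics/s1.png

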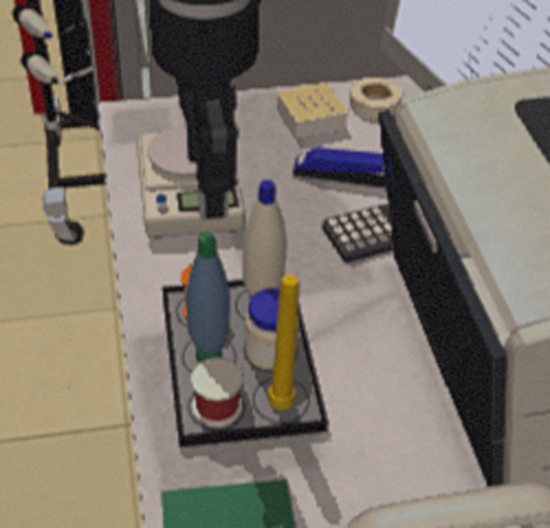

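The gripper stands centred over the blue cop (cop top at crop (207,243), fingers at (212,210)). Descend and grip.

>>> {"name": "apply_moves", "arguments": {"rows": [[[0, 0, 0.15], [0, 0, 0]], [[0, 0, 0.3], [0, 0, 0]], [[0, 0, 0.4], [0, 0, 0]], [[0, 0, 0.465], [0, 0, 0]], [[0, 0, 0.465], [0, 0, 0]]]}}

```text
clock: 3.35
tcp_pos: [0.4609, -0.0961, 0.1253]
orientation: [3.141, -0.001, 0.0]
contact_force: [-0.5, -1.2, 0.3]
grip_width: 0.0653
gripper_force: 0.0
```

>>> {"name": "apply_moves", "arguments": {"rows": [[[0, 0, 0], [0, 0, 0]], [[0, 0, 0], [0, 0, 0]], [[0, 0, 0], [0, 0, 0]], [[0, 0, 0], [0, 0, 0]], [[0, 0, 0], [0, 0, 0]], [[0, 0, 0], [0, 0, 0]]], "jaw": -1, "newtons": 40}}

```text
clock: 4.1
tcp_pos: [0.4618, -0.0961, 0.1266]
orientation: [3.141, -0.0, 0.005]
contact_force: [-0.9, 0.0, 4.9]
grip_width: 0.034
gripper_force: 39.3
```

>>> {"name": "apply_moves", "arguments": {"rows": [[[0, 0, -0.15], [0, 0, 0]], [[0, 0, -0.35], [0, 0, 0]], [[0, 0, -0.55], [0, 0, 0]], [[0, 0, -0.72], [0, 0, 0]], [[0, 0, -0.72], [0, 0, 0]], [[-0.16, 0.1, -0.72], [0, 0, 0]], [[-0.16, 0.2, -0.72], [0, 0, 0]], [[-0.16, 0.2, -0.72], [0, 0, 0]]]}}

```text
clock: 5.1
tcp_pos: [0.4194, -0.1474, 0.3043]
orientation: [3.141, -0.005, -0.002]
contact_force: [0.2, 0.6, -0.7]
grip_width: 0.0341
gripper_force: 40.0
```

>>> {"name": "apply_moves", "arguments": {"rows": [[[0, 0.15, 0], [0, 0, 0]], [[0, 0.35, 0], [0, 0, 0]], [[0, 0.55, 0], [0, 0, 0]], [[0, 0.75, 0], [0, 0, 0]], [[0, 0.848, 0], [0, 0, 0]], [[0, 0.848, 0], [0, 0, 0]], [[0, 0.848, 0.2], [0, 0, 0]], [[0, 0.848, 0.4], [0, 0, 0]], [[0, 0.848, 0.4], [0, 0, 0]]]}}

```text
clock: 6.22
tcp_pos: [0.4188, -0.3542, 0.2016]
orientation: [-3.136, -0.004, 0.011]
contact_force: [0.0, 0.3, -0.7]
grip_width: 0.0343
gripper_force: 40.1
```

>>> {"name": "apply_moves", "arguments": {"rows": [[[0, 0, 0.1], [0, 0, 0]], [[0, 0, 0.2], [0, 0, 0]], [[0, 0, 0.3], [0, 0, 0]], [[0, 0, 0.3], [0, 0, 0]], [[0, 0, 0.3], [0, 0, 0]], [[0, 0, 0.3], [0, 0, 0]]]}}

```text
clock: 6.98
tcp_pos: [0.4215, -0.3583, 0.1318]
orientation: [3.14, 0.0, 0.004]
contact_force: [0.6, 0.4, -1.6]
grip_width: 0.0341
gripper_force: 40.1
```

Run:
```python
from h import *
o=telemetry.get_obs(); print(o["tcp_pos"],o["contact_force"])
g=grab_frame("side"); s=g["frame"]
cv2.imwrite("pics/s2.png",cv2.resize(s[130:384,150:400],None,fx=2.2,fy=2.2,interpolation=cv2.INTER_CUBIC)[:,:,::-1])
```

```text
[ 0.42152412 -0.35828309  0.13180625] [ 0.568189    0.44049564 -1.63021938]
```

View pics/s2.png

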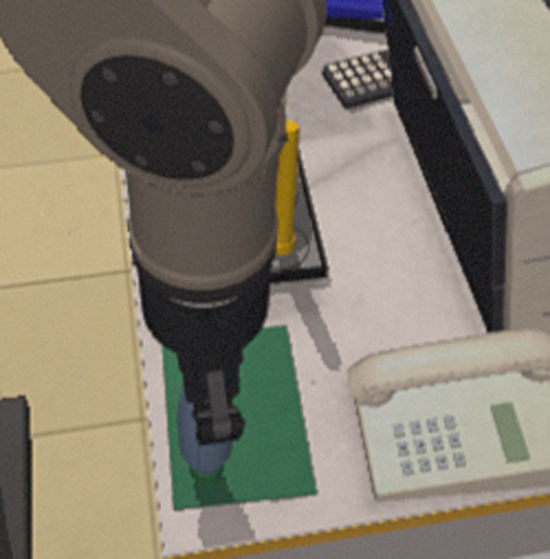

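The cop hangs upright above the mat's near-right area (foot at crop (206,475)), inside the edges.

>>> {"name": "apply_moves", "arguments": {"rows": [[[0, 0, 0.02], [0, 0, 0]], [[0, 0, 0.035], [0, 0, 0]], [[0, 0, 0.046], [0, 0, 0]], [[0, 0, 0.046], [0, 0, 0]], [[0, 0, 0.046], [0, 0, 0]]]}}

```text
clock: 7.65
tcp_pos: [0.4213, -0.358, 0.1196]
orientation: [3.141, 0.0, 0.002]
contact_force: [-1.9, 2.3, 8.5]
grip_width: 0.0335
gripper_force: 41.6
```

>>> {"name": "apply_moves", "arguments": {"rows": [[[0, 0, 0], [0, 0, 0]], [[0, 0, 0], [0, 0, 0]], [[0, 0, 0], [0, 0, 0]], [[0, 0, 0], [0, 0, 0]], [[0, 0, -0.1], [0, 0, 0]], [[0, 0, -0.25], [0, 0, 0]], [[0, 0, -0.45], [0, 0, 0]], [[0, 0, -0.6], [0, 0, 0]], [[0, 0, -0.6], [0, 0, 0]]], "jaw": 0.53}}

```text
clock: 8.78
tcp_pos: [0.422, -0.3589, 0.2719]
orientation: [3.138, -0.0, 0.008]
contact_force: [-0.1, 0.1, -0.2]
grip_width: 0.0654
gripper_force: 0.0
```

>>> {"name": "apply_moves", "arguments": {"rows": [[[0.2, -0.25, 0], [0, 0, 0]], [[0.408, -0.5, 0], [0, 0, 0]], [[0.408, -0.75, 0], [0, 0, 0]], [[0.408, -1, 0], [0, 0, 0]], [[0.408, -1, 0], [0, 0, 0]], [[0.408, -1, 0], [0, 0, 0]], [[0.408, -1, 0], [0, 0, 0]], [[0.408, -1, 0], [0, 0, 0]]]}}

```text
clock: 9.78
tcp_pos: [0.5221, -0.1095, 0.2681]
orientation: [3.141, -0.004, -0.001]
contact_force: [-0.5, -0.2, -0.5]
grip_width: 0.0653
gripper_force: 0.0
```

Run:
```python
from h import *
o=telemetry.get_obs(); print(o["tcp_pos"],o["contact_force"])
g=grab_frame("side"); s=g["frame"]
cv2.imwrite("pics/s3.png",cv2.resize(s[100:384,150:400],None,fx=2,fy=2,interpolation=cv2.INTER_CUBIC)[:,:,::-1])
```

```text
[ 0.5220942  -0.10951603  0.26811597] [-0.45117899 -0.2418531  -0.47029834]
```

View pics/s3.png

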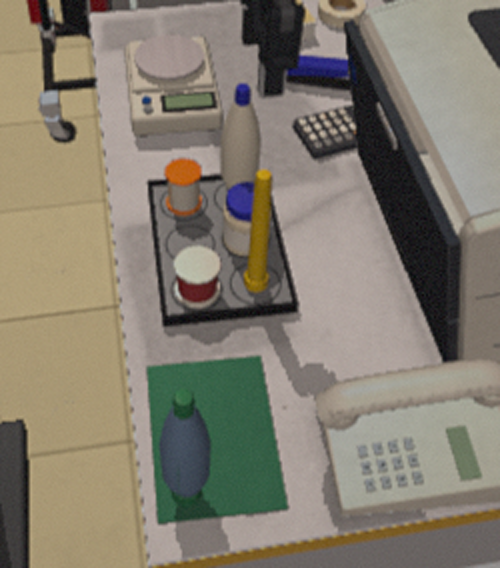

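The blue cop stands upright on the mat (foot at crop (185,492)); nothing else has moved. Next the cream cop.

>>> {"name": "apply_moves", "arguments": {"rows": [[[0, -0.15, 0], [0, 0, 0]], [[0, -0.283, 0], [0, 0, 0]], [[0, -0.283, 0], [0, 0, 0]], [[0, -0.283, 0.15], [0, 0, 0]], [[0, -0.283, 0.3], [0, 0, 0]], [[0, -0.283, 0.45], [0, 0, 0]], [[0, -0.283, 0.572], [0, 0, 0]], [[0, -0.283, 0.572], [0, 0, 0]], [[0, -0.283, 0.572], [0, 0, 0]]]}}

```text
clock: 10.95
tcp_pos: [0.5232, -0.0379, 0.1266]
orientation: [3.141, -0.002, 0.002]
contact_force: [0.2, 0.1, 0.2]
grip_width: 0.0655
gripper_force: 0.0
```

>>> {"name": "apply_moves", "arguments": {"rows": [[[0, 0, 0], [0, 0, 0]], [[0, 0, 0], [0, 0, 0]], [[0, 0, 0], [0, 0, 0]], [[0, 0, 0], [0, 0, 0]], [[0, 0, 0], [0, 0, 0]], [[0, 0, 0], [0, 0, 0]]], "jaw": -1}}

```text
clock: 11.7
tcp_pos: [0.5238, -0.0372, 0.1272]
orientation: [3.141, 0.0, 0.005]
contact_force: [-1.3, -0.5, 5.7]
grip_width: 0.0357
gripper_force: 39.4
```

>>> {"name": "apply_moves", "arguments": {"rows": [[[0, 0, -0.15], [0, 0, 0]], [[0, 0, -0.35], [0, 0, 0]], [[0, 0, -0.55], [0, 0, 0]], [[0, 0, -0.76], [0, 0, 0]], [[0, 0, -0.76], [0, 0, 0]], [[-0.212, 0.1, -0.76], [0, 0, 0]], [[-0.212, 0.2, -0.76], [0, 0, 0]], [[-0.212, 0.2, -0.76], [0, 0, 0]]]}}

```text
clock: 12.7
tcp_pos: [0.4683, -0.0891, 0.3149]
orientation: [3.141, -0.006, -0.002]
contact_force: [0.7, -0.1, -1.1]
grip_width: 0.0358
gripper_force: 39.9
```

>>> {"name": "apply_moves", "arguments": {"rows": [[[0, 0.15, 0], [0, 0, 0]], [[0, 0.35, 0], [0, 0, 0]], [[0, 0.55, 0], [0, 0, 0]], [[0, 0.75, 0], [0, 0, 0]], [[0, 0.88, 0], [0, 0, 0]], [[0, 0.88, 0], [0, 0, 0]], [[0, 0.88, 0.2], [0, 0, 0]], [[0, 0.88, 0.4], [0, 0, 0]], [[0, 0.88, 0.6], [0, 0, 0]], [[0, 0.88, 0.7], [0, 0, 0]]]}}

```text
clock: 13.95
tcp_pos: [0.4689, -0.304, 0.1375]
orientation: [-3.138, -0.004, 0.005]
contact_force: [0.2, 0.0, -1.8]
grip_width: 0.0362
gripper_force: 39.9
```

>>> {"name": "apply_moves", "arguments": {"rows": [[[0, 0, 0.02], [0, 0, 0]], [[0, 0, 0.04], [0, 0, 0]], [[0, 0, 0.06], [0, 0, 0]], [[0, 0, 0.06], [0, 0, 0]], [[0, 0, 0.06], [0, 0, 0]]]}}

```text
clock: 14.58
tcp_pos: [0.4698, -0.3073, 0.1261]
orientation: [3.141, -0.0, 0.001]
contact_force: [0.5, -0.4, -0.5]
grip_width: 0.0359
gripper_force: 39.9
```

>>> {"name": "apply_moves", "arguments": {"rows": [[[0, 0, 0.01], [0, 0, 0]], [[0, 0, 0.02], [0, 0, 0]], [[0, 0, 0.026], [0, 0, 0]], [[0, 0, 0.026], [0, 0, 0]]]}}

```text
clock: 15.08
tcp_pos: [0.4707, -0.3073, 0.1203]
orientation: [3.141, 0.0, 0.004]
contact_force: [-0.6, 1.4, 7.3]
grip_width: 0.036
gripper_force: 41.5
```

>>> {"name": "apply_moves", "arguments": {"rows": [[[0, 0, 0], [0, 0, 0]], [[0, 0, 0], [0, 0, 0]], [[0, 0, 0], [0, 0, 0]], [[0, 0, 0], [0, 0, 0]], [[0, 0, -0.1], [0, 0, 0]], [[0, 0, -0.25], [0, 0, 0]], [[0, 0, -0.45], [0, 0, 0]], [[0, 0, -0.6], [0, 0, 0]], [[0, 0, -0.6], [0, 0, 0]]], "jaw": 0.53}}

```text
clock: 16.2
tcp_pos: [0.4711, -0.308, 0.2725]
orientation: [3.138, -0.0, 0.009]
contact_force: [0.2, 1.2, -0.4]
grip_width: 0.0653
gripper_force: 0.0
```

>>> {"name": "apply_moves", "arguments": {"rows": [[[0.1, -0.2, 0], [0, 0, 0]], [[0.19, -0.4, 0], [0, 0, 0]], [[0.19, -0.6, 0], [0, 0, 0]], [[0.19, -0.6, 0], [0, 0, 0]], [[0.19, -0.6, 0], [0, 0, 0]], [[0.19, -0.6, 0], [0, 0, 0]]]}}

```text
clock: 16.95
tcp_pos: [0.5165, -0.1588, 0.2686]
orientation: [3.141, -0.004, -0.001]
contact_force: [-0.5, -1.0, 0.2]
grip_width: 0.0656
gripper_force: 0.0
```

Run:
```python
from h import *
o=telemetry.get_obs(); print(o["tcp_pos"],o["contact_force"])
g=grab_frame("side"); s=g["frame"]
cv2.imwrite("pics/s4.png",cv2.resize(s[100:384,150:400],None,fx=2,fy=2,interpolation=cv2.INTER_CUBIC)[:,:,::-1])
```

```text
[ 0.51649954 -0.15878004  0.26859541] [-0.50552613 -0.95583688  0.15294868]
```

View pics/s4.png

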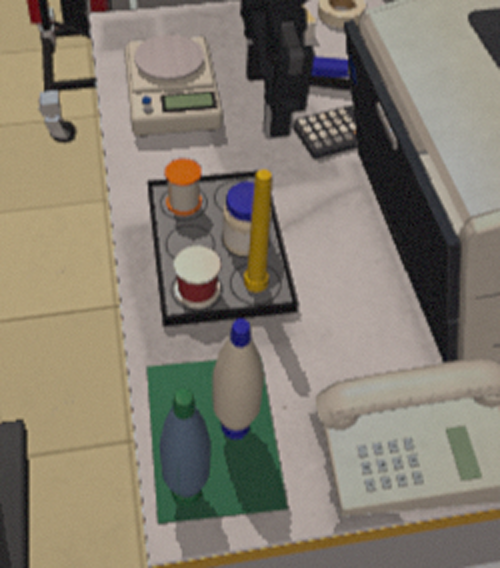

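Cream stands on the mat (foot at crop (236,433)), and the yellow tube is still in place. Descend on it.

>>> {"name": "apply_moves", "arguments": {"rows": [[[0, 0, 0.15], [0, 0, 0]], [[0, 0, 0.3], [0, 0, 0]], [[0, 0, 0.45], [0, 0, 0]], [[0, 0, 0.574], [0, 0, 0]], [[0, 0, 0.574], [0, 0, 0]], [[0, 0, 0.574], [0, 0, 0]]]}}

```text
clock: 17.75
tcp_pos: [0.5176, -0.1578, 0.1266]
orientation: [3.141, -0.001, 0.002]
contact_force: [0.2, 0.6, 0.2]
grip_width: 0.0651
gripper_force: 0.0
```

>>> {"name": "apply_moves", "arguments": {"rows": [[[0, 0, 0], [0, 0, 0]], [[0, 0, 0], [0, 0, 0]], [[0, 0, 0], [0, 0, 0]], [[0, 0, 0], [0, 0, 0]], [[0, 0, 0], [0, 0, 0]], [[0, 0, 0], [0, 0, 0]], [[0, 0, 0], [0, 0, 0]]], "jaw": -1}}

```text
clock: 18.62
tcp_pos: [0.5177, -0.1571, 0.1265]
orientation: [3.141, 0.0, 0.003]
contact_force: [-1.0, 0.3, 6.2]
grip_width: 0.0176
gripper_force: 39.3
```

>>> {"name": "apply_moves", "arguments": {"rows": [[[0, 0, -0.15], [0, 0, 0]], [[0, 0, -0.35], [0, 0, 0]], [[0, 0, -0.55], [0, 0, 0]], [[0, 0, -0.76], [0, 0, 0]], [[0, 0, -0.76], [0, 0, 0]], [[-0.2, 0.2, -0.76], [0, 0, 0]], [[-0.388, 0.4, -0.76], [0, 0, 0]], [[-0.388, 0.4, -0.76], [0, 0, 0]], [[-0.388, 0.4, -0.76], [0, 0, 0]]]}}

```text
clock: 19.75
tcp_pos: [0.4193, -0.2573, 0.3148]
orientation: [-3.141, 0.003, 0.002]
contact_force: [1.0, 0.5, -0.5]
grip_width: 0.0173
gripper_force: 39.4
```

>>> {"name": "apply_moves", "arguments": {"rows": [[[0, 0, 0.2], [0, 0, 0]], [[0, 0, 0.4], [0, 0, 0]], [[0, 0, 0.6], [0, 0, 0]], [[0, 0, 0.73], [0, 0, 0]], [[0, 0, 0.76], [0, 0, 0]], [[0, 0, 0.76], [0, 0, 0]], [[0, 0, 0.786], [0, 0, 0]], [[0, 0, 0.786], [0, 0, 0]], [[0, 0, 0.786], [0, 0, 0]]]}}

```text
clock: 20.88
tcp_pos: [0.4203, -0.2573, 0.1196]
orientation: [3.141, -0.0, 0.001]
contact_force: [-0.3, -0.8, -0.7]
grip_width: 0.0176
gripper_force: 39.4
```

>>> {"name": "apply_moves", "arguments": {"rows": [[[0, 0, 0.006], [0, 0, 0]], [[0, 0, 0.012], [0, 0, 0]], [[0, 0, 0.012], [0, 0, 0]]]}}

```text
clock: 21.25
tcp_pos: [0.4223, -0.2578, 0.1193]
orientation: [3.14, 0.0, 0.007]
contact_force: [-3.7, 3.0, 26.4]
grip_width: 0.0172
gripper_force: 43.4
```

>>> {"name": "apply_moves", "arguments": {"rows": [[[0, 0, -0.01], [0, 0, 0]], [[0, 0, -0.01], [0, 0, 0]]]}}

```text
clock: 21.5
tcp_pos: [0.4206, -0.2575, 0.1194]
orientation: [3.141, -0.0, 0.003]
contact_force: [-0.2, 0.3, 8.2]
grip_width: 0.0175
gripper_force: 40.5
```

>>> {"name": "apply_moves", "arguments": {"rows": [[[0, 0, 0], [0, 0, 0]], [[0, 0, 0], [0, 0, 0]], [[0, 0, 0], [0, 0, 0]], [[0, 0, 0], [0, 0, 0]], [[0, 0, -0.1], [0, 0, 0]], [[0, 0, -0.25], [0, 0, 0]], [[0, 0, -0.45], [0, 0, 0]], [[0, 0, -0.6], [0, 0, 0]], [[0, 0, -0.6], [0, 0, 0]]], "jaw": 0.4}}

```text
clock: 22.62
tcp_pos: [0.4216, -0.2578, 0.2716]
orientation: [3.139, -0.0, 0.009]
contact_force: [-0.3, 0.4, -0.5]
grip_width: 0.0597
gripper_force: 0.0
```

>>> {"name": "apply_moves", "arguments": {"rows": [[[0.2, -0.2, 0], [0, 0, 0]], [[0.4, -0.4, 0], [0, 0, 0]], [[0.4, -0.64, 0], [0, 0, 0]], [[0.4, -0.64, 0], [0, 0, 0]], [[0.4, -0.64, 0], [0, 0, 0]], [[0.4, -0.64, 0], [0, 0, 0]]], "jaw": 0.9}}

```text
clock: 23.38
tcp_pos: [0.5193, -0.099, 0.268]
orientation: [3.141, -0.004, -0.002]
contact_force: [0.5, 0.2, 0.3]
grip_width: 0.0812
gripper_force: 0.0
```

Run:
```python
from h import *
o=telemetry.get_obs(); print(o["tcp_pos"],o["grip_width"])
g=grab_frame("side"); s=g["frame"]
cv2.imwrite("pics/s5.png",cv2.resize(s[100:384,150:400],None,fx=2,fy=2,interpolation=cv2.INTER_CUBIC)[:,:,::-1])
C=blob(g,(112,120,40),(130,255,255),(255,185,285,215)); print("lid",C.min(0),C.max(0),rect(ray(g,C,.074)))
print(proj(g,[[.5195,-.098,.076],[.4755,.178,.05]]))
```

```text
[ 0.51927218 -0.09901028  0.26797204] 0.08116627987084754
lid [263 191] [284 209] (array([517.1, -99.6]), array([49.9, 42.5]), 77.91)
[[274.52503395 198.48796624]
 [235.44465086 127.68147676]]
```

View pics/s5.png

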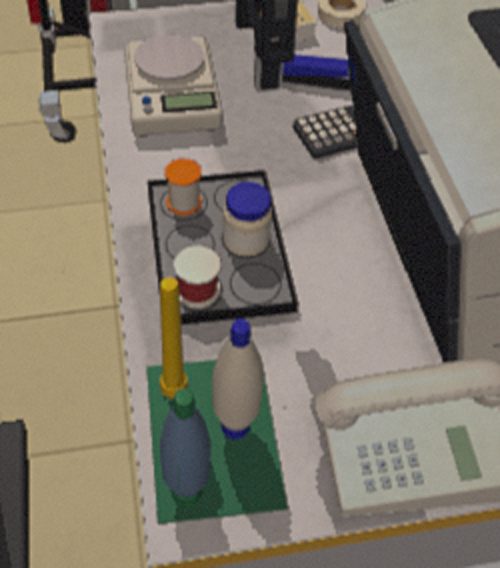

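All three tubes stand on the mat (feet at crop (173,388), (236,433), (185,492)). The jar's lid is at (249,200), as predicted. Take the jar.

>>> {"name": "apply_moves", "arguments": {"rows": [[[0, 0, 0.2], [0, 0, 0]], [[0, 0, 0.4], [0, 0, 0]], [[0, 0, 0.6], [0, 0, 0]], [[0, 0, 0.75], [0, 0, 0]], [[0, 0, 0.85], [0, 0, 0]], [[0, 0, 0.85], [0, 0, 0]]]}}

```text
clock: 24.18
tcp_pos: [0.5183, -0.0984, 0.0544]
orientation: [3.141, -0.003, -0.006]
contact_force: [-0.0, -0.3, -1.1]
grip_width: 0.0812
gripper_force: 0.0
```

>>> {"name": "apply_moves", "arguments": {"rows": [[[0, 0, 0], [0, 0, 0]], [[0, 0, 0], [0, 0, 0]], [[0, 0, 0], [0, 0, 0]], [[0, 0, 0], [0, 0, 0]], [[0, 0, 0], [0, 0, 0]], [[0, 0, 0], [0, 0, 0]]], "jaw": -1, "newtons": 30}}

```text
clock: 24.92
tcp_pos: [0.5209, -0.0976, 0.0576]
orientation: [3.141, -0.001, 0.004]
contact_force: [-1.1, -1.4, 7.4]
grip_width: 0.0486
gripper_force: 30.9
```

>>> {"name": "apply_moves", "arguments": {"rows": [[[0, 0, -0.12], [0, 0, 0]], [[0, 0, -0.3], [0, 0, 0]], [[0, 0, -0.48], [0, 0, 0]], [[0, 0, -0.48], [0, 0, 0]], [[-0.08, -0.2, -0.48], [0, 0, 0]], [[-0.178, -0.4, -0.48], [0, 0, 0]], [[-0.178, -0.5, -0.48], [0, 0, 0]], [[-0.178, -0.5, -0.48], [0, 0, 0]]]}}

```text
clock: 25.92
tcp_pos: [0.4748, 0.0301, 0.1758]
orientation: [-3.141, -0.007, 0.0]
contact_force: [0.5, -0.8, -1.5]
grip_width: 0.0484
gripper_force: 31.9
```

>>> {"name": "apply_moves", "arguments": {"rows": [[[0, -0.15, 0], [0, 0, 0]], [[0, -0.35, 0], [0, 0, 0]], [[0, -0.5, 0], [0, 0, 0]], [[0, -0.594, 0], [0, 0, 0]], [[0, -0.594, 0], [0, 0, 0]], [[0, -0.594, 0.1], [0, 0, 0]], [[0, -0.594, 0.2], [0, 0, 0]], [[0, -0.594, 0.24], [0, 0, 0]], [[0, -0.594, 0.24], [0, 0, 0]], [[0, -0.594, 0.24], [0, 0, 0]]]}}

```text
clock: 27.18
tcp_pos: [0.4761, 0.1762, 0.1168]
orientation: [-3.141, 0.001, -0.002]
contact_force: [-0.5, -0.5, -0.8]
grip_width: 0.0485
gripper_force: 31.9
```

Run:
```python
from h import *
o=telemetry.get_obs(); print(o["tcp_pos"],o["grip_width"],o["contact_force"])
g=grab_frame("side"); s=g["frame"]
cv2.imwrite("pics/s6.png",cv2.resize(s[60:210,150:350],None,fx=3,fy=3,interpolation=cv2.INTER_CUBIC)[:,:,::-1])
```

```text
[0.47610292 0.17621519 0.11678835] 0.04847941422310759 [-0.47689094 -0.54611049 -0.75876169]
```

View pics/s6.png

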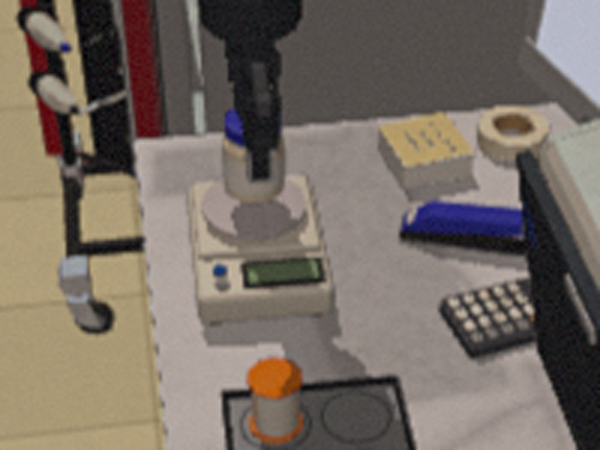

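The jar is held upright over the pan (jar axis at column about 253, pan centre about 255).

>>> {"name": "apply_moves", "arguments": {"rows": [[[0, 0, 0.03], [0, 0, 0]], [[0, 0, 0.06], [0, 0, 0]], [[0, 0, 0.074], [0, 0, 0]], [[0, 0, 0.074], [0, 0, 0]], [[0, 0, 0.074], [0, 0, 0]]]}}

```text
clock: 27.85
tcp_pos: [0.4752, 0.1764, 0.0977]
orientation: [3.141, 0.0, -0.001]
contact_force: [-2.9, -0.9, 6.4]
grip_width: 0.0483
gripper_force: 32.5
```

>>> {"name": "apply_moves", "arguments": {"rows": [[[0, 0, 0], [0, 0, 0]], [[0, 0, 0], [0, 0, 0]], [[0, 0, 0], [0, 0, 0]], [[0, 0, 0], [0, 0, 0]], [[0, 0, 0], [0, 0, 0]], [[0, 0, -0.1], [0, 0, 0]], [[0, 0, -0.3], [0, 0, 0]], [[0, 0, -0.5], [0, 0, 0]], [[0, 0, -0.7], [0, 0, 0]], [[0, 0, -0.7], [0, 0, 0]]], "jaw": 0.9}}

```text
clock: 29.1
tcp_pos: [0.4775, 0.1776, 0.2767]
orientation: [-3.139, 0.0, -0.012]
contact_force: [-0.7, -0.5, -0.9]
grip_width: 0.0811
gripper_force: 0.0
```

Run:
```python
from h import *
o=telemetry.get_obs(); print(o["tcp_pos"],o["grip_width"],o["contact_force"])
g=grab_frame("side"); s=g["frame"]
cv2.imwrite("pics/s7.png",cv2.resize(s[60:210,150:350],None,fx=3,fy=3,interpolation=cv2.INTER_CUBIC)[:,:,::-1])
C=blob(g,(112,100,40),(130,255,255),(215,85,255,120)); print("lid",C.min(0),C.max(0),rect(ray(g,C,.112)))
```

```text
[0.4775159  0.17755978 0.27670342] 0.08105570765104936 [-0.67168353 -0.5475783  -0.89619978]
lid [225 101] [242 115] (array([471.9, 174.9]), array([57.4, 41. ]), 81.88)
```

View pics/s7.png

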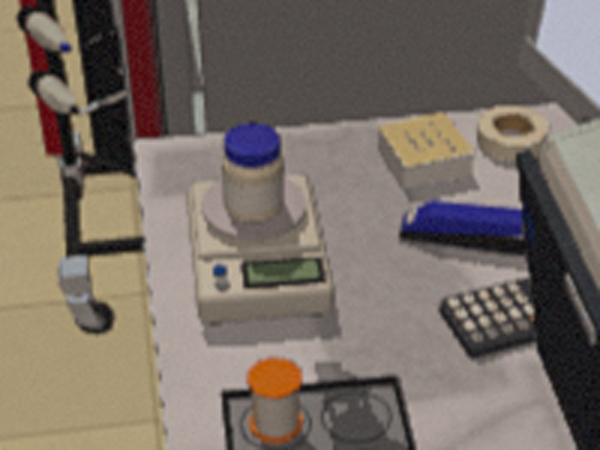

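The jar stands upright in the middle of the pan (base around (253,207), pan centre about (255,207)). Now return the tubes, yellow first.

>>> {"name": "apply_moves", "arguments": {"rows": [[[-0.05, 0.2, 0], [0, 0, 0]], [[-0.1, 0.4, 0], [0, 0, 0]], [[-0.15, 0.6, 0], [0, 0, 0]], [[-0.22, 0.8, 0], [0, 0, 0]], [[-0.22, 1, 0], [0, 0, 0]], [[-0.22, 1, 0], [0, 0, 0]]], "jaw": 0.4}}

```text
clock: 29.9
tcp_pos: [0.419, -0.0772, 0.2711]
orientation: [3.141, -0.011, -0.004]
contact_force: [0.6, -0.4, -0.5]
grip_width: 0.0598
gripper_force: 0.0
```

>>> {"name": "apply_moves", "arguments": {"rows": [[[0, 0.2, 0], [0, 0, 0]], [[0, 0.4, 0], [0, 0, 0]], [[0, 0.6, 0], [0, 0, 0]], [[0, 0.737, 0], [0, 0, 0]], [[0, 0.737, 0], [0, 0, 0]], [[0, 0.737, 0], [0, 0, 0]], [[0, 0.737, 0], [0, 0, 0]]]}}

```text
clock: 30.78
tcp_pos: [0.4207, -0.2562, 0.2721]
orientation: [-3.141, -0.004, 0.001]
contact_force: [-0.1, -0.1, -0.2]
grip_width: 0.0596
gripper_force: 0.0
```

Run:
```python
from h import *
g=grab_frame("top");p=telemetry.get_obs()["tcp_pos"]; print(p)
g=grab_frame("side"); C=blob(g,(18,120,60),(32,255,255),(222,230,250,300)); f=C[C[:,1]>C[:,1].max()-6]; print(C.min(0),C.max(0),f.mean(0))
print(proj(g,[[.4205,-.2575,.003],[.4205,-.2575,.161]]))
```

```text
[ 0.42075559 -0.25641926  0.27232985]
[230 239] [243 299] [234.85714286 296.42857143]
[[237.37774264 293.48273797]
 [235.02872354 241.98151985]]
```

>>> {"name": "apply_moves", "arguments": {"rows": [[[0, 0, 0.15], [0, 0, 0]], [[0, 0, 0.3], [0, 0, 0]], [[0, 0, 0.45], [0, 0, 0]], [[0, 0, 0.61], [0, 0, 0]], [[0, 0, 0.61], [0, 0, 0]], [[0, 0, 0.61], [0, 0, 0]]]}}

```text
clock: 31.62
tcp_pos: [0.4213, -0.2579, 0.1213]
orientation: [3.141, 0.001, 0.002]
contact_force: [0.4, 0.5, 0.3]
grip_width: 0.0598
gripper_force: 0.0
```

>>> {"name": "apply_moves", "arguments": {"rows": [[[0, 0, 0], [0, 0, 0]], [[0, 0, 0], [0, 0, 0]], [[0, 0, 0], [0, 0, 0]], [[0, 0, 0], [0, 0, 0]], [[0, 0, 0], [0, 0, 0]], [[0, 0, 0], [0, 0, 0]]], "jaw": -1, "newtons": 40}}

```text
clock: 32.38
tcp_pos: [0.4214, -0.2581, 0.1212]
orientation: [3.141, 0.0, 0.003]
contact_force: [-0.8, 0.4, 6.1]
grip_width: 0.0174
gripper_force: 39.1
```

>>> {"name": "apply_moves", "arguments": {"rows": [[[0, 0, -0.15], [0, 0, 0]], [[0, 0, -0.35], [0, 0, 0]], [[0, 0, -0.55], [0, 0, 0]], [[0, 0, -0.76], [0, 0, 0]], [[0, 0, -0.76], [0, 0, 0]], [[0.2, -0.2, -0.76], [0, 0, 0]], [[0.386, -0.403, -0.76], [0, 0, 0]], [[0.386, -0.403, -0.76], [0, 0, 0]], [[0.386, -0.403, -0.76], [0, 0, 0]]]}}

```text
clock: 33.5
tcp_pos: [0.5168, -0.1563, 0.309]
orientation: [-3.141, -0.004, 0.003]
contact_force: [-1.1, -0.4, -0.6]
grip_width: 0.0174
gripper_force: 39.6
```

>>> {"name": "apply_moves", "arguments": {"rows": [[[0, 0, 0.2], [0, 0, 0]], [[0, 0, 0.4], [0, 0, 0]], [[0, 0, 0.6], [0, 0, 0]], [[0, 0, 0.69], [0, 0, 0]], [[0, 0, 0.71], [0, 0, 0]], [[0, 0, 0.725], [0, 0, 0]], [[0, 0, 0.735], [0, 0, 0]], [[0, 0, 0.735], [0, 0, 0]]]}}

```text
clock: 34.5
tcp_pos: [0.5181, -0.1578, 0.1283]
orientation: [3.14, -0.001, 0.005]
contact_force: [-1.1, -0.9, 6.4]
grip_width: 0.0173
gripper_force: 40.2
```

>>> {"name": "apply_moves", "arguments": {"rows": [[[0, 0, 0], [0, 0, 0]], [[0, 0, 0], [0, 0, 0]], [[0, 0, 0], [0, 0, 0]], [[0, 0, 0], [0, 0, 0]], [[0, 0, -0.1], [0, 0, 0]], [[0, 0, -0.25], [0, 0, 0]], [[0, 0, -0.45], [0, 0, 0]], [[0, 0, -0.6], [0, 0, 0]], [[0, 0, -0.6], [0, 0, 0]]], "jaw": 0.4}}

```text
clock: 35.62
tcp_pos: [0.5187, -0.1574, 0.2796]
orientation: [3.14, -0.0, 0.01]
contact_force: [0.0, 0.1, -0.5]
grip_width: 0.0598
gripper_force: 0.0
```

>>> {"name": "apply_moves", "arguments": {"rows": [[[-0.1, 0.2, 0], [0, 0, 0]], [[-0.188, 0.4, 0], [0, 0, 0]], [[-0.188, 0.602, 0], [0, 0, 0]], [[-0.188, 0.602, 0], [0, 0, 0]], [[-0.188, 0.602, 0], [0, 0, 0]], [[-0.188, 0.602, 0], [0, 0, 0]]], "jaw": 0.53}}

```text
clock: 36.38
tcp_pos: [0.4703, -0.3058, 0.2758]
orientation: [-3.141, -0.004, 0.001]
contact_force: [-0.2, 0.7, 0.4]
grip_width: 0.0656
gripper_force: 0.0
```

Run:
```python
from h import *
g=grab_frame("top");s=g["frame"]
cv2.imwrite("pics/s8.png",cv2.resize(s[150:270,210:410],None,fx=4,fy=4,interpolation=cv2.INTER_CUBIC)[:,:,::-1])
C=blob(g,(18,120,60),(32,255,255),(288,175,308,205)); print(C.min(0),C.max(0),"was [289 179] [303 201]")
```

```text
[288 179] [303 201] was [289 179] [303 201]
```

View pics/s8.png

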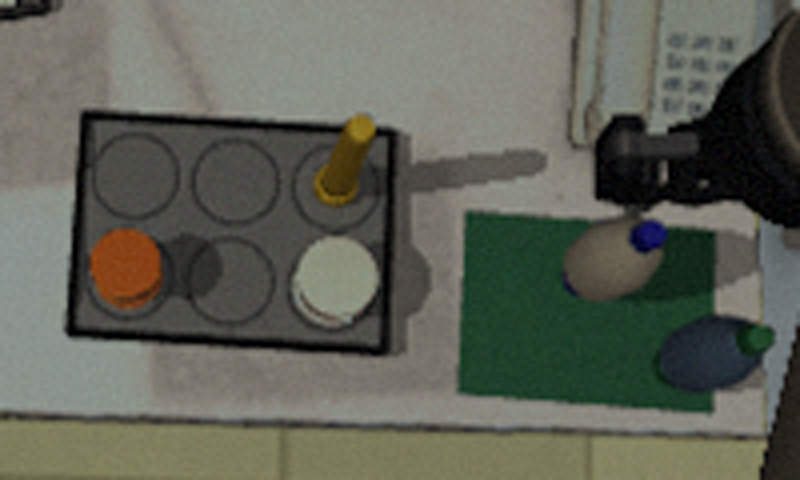

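Yellow is back in its place (same pixels as at the start), and both cops stand on the mat. Next, cream.

>>> {"name": "apply_moves", "arguments": {"rows": [[[0, 0, 0.15], [0, 0, 0]], [[0, 0, 0.3], [0, 0, 0]], [[0, 0, 0.45], [0, 0, 0]], [[0, 0, 0.62], [0, 0, 0]], [[0, 0, 0.62], [0, 0, 0]], [[0, 0, 0.62], [0, 0, 0]]]}}

```text
clock: 37.17
tcp_pos: [0.471, -0.3075, 0.1227]
orientation: [3.141, 0.001, 0.002]
contact_force: [-0.4, -0.2, 0.0]
grip_width: 0.0653
gripper_force: 0.0
```

>>> {"name": "apply_moves", "arguments": {"rows": [[[0, 0, 0], [0, 0, 0]], [[0, 0, 0], [0, 0, 0]], [[0, 0, 0], [0, 0, 0]], [[0, 0, 0], [0, 0, 0]], [[0, 0, 0], [0, 0, 0]], [[0, 0, 0], [0, 0, 0]]], "jaw": -1}}

```text
clock: 37.92
tcp_pos: [0.4714, -0.3083, 0.1233]
orientation: [3.14, 0.0, 0.005]
contact_force: [-0.2, 0.3, 5.9]
grip_width: 0.035
gripper_force: 39.3
```

>>> {"name": "apply_moves", "arguments": {"rows": [[[0, 0, -0.15], [0, 0, 0]], [[0, 0, -0.35], [0, 0, 0]], [[0, 0, -0.55], [0, 0, 0]], [[0, 0, -0.8], [0, 0, 0]], [[0, 0, -0.8], [0, 0, 0]], [[0.1, -0.15, -0.8], [0, 0, 0]], [[0.208, -0.3, -0.8], [0, 0, 0]], [[0.208, -0.3, -0.8], [0, 0, 0]]]}}

```text
clock: 38.92
tcp_pos: [0.5239, -0.2278, 0.3207]
orientation: [-3.139, -0.012, -0.0]
contact_force: [-0.4, -1.1, -1.8]
grip_width: 0.0351
gripper_force: 39.9
```

>>> {"name": "apply_moves", "arguments": {"rows": [[[0, -0.2, 0], [0, 0, 0]], [[0, -0.4, 0], [0, 0, 0]], [[0, -0.6, 0], [0, 0, 0]], [[0, -0.782, 0], [0, 0, 0]], [[0, -0.782, 0], [0, 0, 0]], [[0, -0.782, 0], [0, 0, 0]], [[0, -0.782, 0.2], [0, 0, 0]], [[0, -0.782, 0.4], [0, 0, 0]], [[0, -0.782, 0.6], [0, 0, 0]], [[0, -0.782, 0.7], [0, 0, 0]]]}}

```text
clock: 40.17
tcp_pos: [0.5201, -0.0396, 0.1434]
orientation: [3.141, -0.005, -0.007]
contact_force: [1.0, -0.6, -1.3]
grip_width: 0.0351
gripper_force: 39.9
```

>>> {"name": "apply_moves", "arguments": {"rows": [[[0, 0, 0.03], [0, 0, 0]], [[0, 0, 0.05], [0, 0, 0]], [[0, 0, 0.065], [0, 0, 0]], [[0, 0, 0.065], [0, 0, 0]], [[0, 0, 0.065], [0, 0, 0]]]}}

```text
clock: 40.8
tcp_pos: [0.5224, -0.0371, 0.1307]
orientation: [3.141, 0.0, 0.002]
contact_force: [0.7, 0.0, -1.0]
grip_width: 0.0349
gripper_force: 39.9
```

>>> {"name": "apply_moves", "arguments": {"rows": [[[0, 0, 0.006], [0, 0, 0]], [[0, 0, 0.012], [0, 0, 0]], [[0, 0, 0.014], [0, 0, 0]], [[0, 0, 0.014], [0, 0, 0]]]}}

```text
clock: 41.3
tcp_pos: [0.5255, -0.0369, 0.1302]
orientation: [3.141, 0.0, 0.012]
contact_force: [-1.5, 0.1, 20.9]
grip_width: 0.035
gripper_force: 43.7
```

>>> {"name": "apply_moves", "arguments": {"rows": [[[0, 0, -0.01], [0, 0, 0]], [[0, 0, -0.01], [0, 0, 0]]]}}

```text
clock: 41.55
tcp_pos: [0.5232, -0.0369, 0.1303]
orientation: [-3.142, -0.0, -0.005]
contact_force: [0.2, -0.0, 8.4]
grip_width: 0.0348
gripper_force: 41.5
```

>>> {"name": "apply_moves", "arguments": {"rows": [[[0, 0, 0], [0, 0, 0]], [[0, 0, 0], [0, 0, 0]], [[0, 0, 0], [0, 0, 0]], [[0, 0, 0], [0, 0, 0]], [[0, 0, -0.1], [0, 0, 0]], [[0, 0, -0.25], [0, 0, 0]], [[0, 0, -0.45], [0, 0, 0]], [[0, 0, -0.6], [0, 0, 0]], [[0, 0, -0.6], [0, 0, 0]]], "jaw": 0.53}}

```text
clock: 42.68
tcp_pos: [0.5237, -0.037, 0.2822]
orientation: [3.141, -0.0, 0.01]
contact_force: [-0.4, -0.3, 0.3]
grip_width: 0.0652
gripper_force: 0.0
```

>>> {"name": "apply_moves", "arguments": {"rows": [[[-0.1, 0.2, 0], [0, 0, 0]], [[-0.2, 0.4, 0], [0, 0, 0]], [[-0.3, 0.6, 0], [0, 0, 0]], [[-0.408, 0.8, 0], [0, 0, 0]], [[-0.408, 0.9, 0], [0, 0, 0]], [[-0.408, 0.9, 0], [0, 0, 0]]]}}

```text
clock: 43.42
tcp_pos: [0.4188, -0.2638, 0.278]
orientation: [-3.141, 0.006, 0.002]
contact_force: [0.2, 0.7, -0.1]
grip_width: 0.0654
gripper_force: 0.0
```

>>> {"name": "apply_moves", "arguments": {"rows": [[[0, 0.2, 0], [0, 0, 0]], [[0, 0.384, 0], [0, 0, 0]], [[0, 0.384, 0], [0, 0, 0]], [[0, 0.384, 0], [0, 0, 0]], [[0, 0.384, 0], [0, 0, 0]]]}}

```text
clock: 44.05
tcp_pos: [0.4206, -0.3562, 0.2787]
orientation: [-3.141, -0.004, 0.0]
contact_force: [-0.6, -0.6, -0.2]
grip_width: 0.0655
gripper_force: 0.0
```

>>> {"name": "apply_moves", "arguments": {"rows": [[[0, 0, 0.15], [0, 0, 0]], [[0, 0, 0.3], [0, 0, 0]], [[0, 0, 0.45], [0, 0, 0]], [[0, 0, 0.63], [0, 0, 0]], [[0, 0, 0.63], [0, 0, 0]], [[0, 0, 0.63], [0, 0, 0]]]}}

```text
clock: 44.8
tcp_pos: [0.421, -0.358, 0.123]
orientation: [3.141, 0.001, 0.002]
contact_force: [0.4, -0.8, 0.5]
grip_width: 0.0651
gripper_force: 0.0
```

>>> {"name": "apply_moves", "arguments": {"rows": [[[0, 0, 0], [0, 0, 0]], [[0, 0, 0], [0, 0, 0]], [[0, 0, 0], [0, 0, 0]], [[0, 0, 0], [0, 0, 0]], [[0, 0, 0], [0, 0, 0]], [[0, 0, 0], [0, 0, 0]]], "jaw": -1}}

```text
clock: 45.55
tcp_pos: [0.4212, -0.3586, 0.1236]
orientation: [3.14, -0.0, 0.005]
contact_force: [-0.7, 0.5, 7.1]
grip_width: 0.0329
gripper_force: 39.3
```

>>> {"name": "apply_moves", "arguments": {"rows": [[[0, 0, -0.15], [0, 0, 0]], [[0, 0, -0.35], [0, 0, 0]], [[0, 0, -0.55], [0, 0, 0]], [[0, 0, -0.8], [0, 0, 0]], [[0, 0, -0.8], [0, 0, 0]], [[0, -0.15, -0.8], [0, 0, 0]], [[0, -0.3, -0.8], [0, 0, 0]], [[0, -0.3, -0.8], [0, 0, 0]]]}}

```text
clock: 46.55
tcp_pos: [0.42, -0.28, 0.3211]
orientation: [-3.14, -0.007, 0.001]
contact_force: [-0.0, -0.5, -1.1]
grip_width: 0.0328
gripper_force: 40.0
```

>>> {"name": "apply_moves", "arguments": {"rows": [[[0, -0.2, 0], [0, 0, 0]], [[0, -0.4, 0], [0, 0, 0]], [[0.08, -0.6, 0], [0, 0, 0]], [[0.16, -0.748, 0], [0, 0, 0]], [[0.16, -0.748, 0], [0, 0, 0]], [[0.16, -0.748, 0], [0, 0, 0]], [[0.16, -0.748, 0.2], [0, 0, 0]], [[0.16, -0.748, 0.4], [0, 0, 0]], [[0.16, -0.748, 0.6], [0, 0, 0]], [[0.16, -0.748, 0.7], [0, 0, 0]]]}}

```text
clock: 47.8
tcp_pos: [0.4578, -0.098, 0.144]
orientation: [3.141, -0.005, -0.006]
contact_force: [0.2, -0.0, -0.8]
grip_width: 0.0332
gripper_force: 40.1
```

>>> {"name": "apply_moves", "arguments": {"rows": [[[0, 0, 0.03], [0, 0, 0]], [[0, 0, 0.05], [0, 0, 0]], [[0, 0, 0.066], [0, 0, 0]], [[0, 0, 0.07], [0, 0, 0]], [[0, 0, 0.07], [0, 0, 0]], [[0, 0, 0.07], [0, 0, 0]]]}}

```text
clock: 48.55
tcp_pos: [0.4614, -0.0964, 0.1306]
orientation: [3.141, -0.0, 0.005]
contact_force: [-0.6, -0.5, 4.9]
grip_width: 0.0327
gripper_force: 41.0
```

Contact made; release, rise, and move clear towards the front-right to look.

>>> {"name": "apply_moves", "arguments": {"rows": [[[0, 0, 0], [0, 0, 0]], [[0, 0, 0], [0, 0, 0]], [[0, 0, 0], [0, 0, 0]], [[0, 0, 0], [0, 0, 0]], [[0, 0, -0.1], [0, 0, 0]], [[0, 0, -0.25], [0, 0, 0]], [[0, 0, -0.45], [0, 0, 0]], [[0, 0, -0.7], [0, 0, 0]], [[0, 0, -0.7], [0, 0, 0]]], "jaw": 0.53}}

```text
clock: 49.68
tcp_pos: [0.4627, -0.0963, 0.3089]
orientation: [3.14, -0.0, 0.015]
contact_force: [0.6, 0.3, -1.5]
grip_width: 0.0653
gripper_force: 0.0
```

>>> {"name": "apply_moves", "arguments": {"rows": [[[0, 0.2, 0], [0, 0, 0]], [[0, 0.4, 0], [0, 0, 0]], [[0, 0.6, 0], [0, 0, 0]], [[0, 0.8, 0], [0, 0, 0]], [[0, 1, 0], [0, 0, 0]], [[0, 1, 0], [0, 0, 0]], [[0, 1, 0], [0, 0, 0]]]}}

```text
clock: 50.55
tcp_pos: [0.4598, -0.3452, 0.3029]
orientation: [-3.14, -0.001, 0.002]
contact_force: [0.6, -0.2, -0.4]
grip_width: 0.0652
gripper_force: 0.0
```

Run:
```python
from h import *
g=grab_frame("top");s=g["frame"]
for k,lo,hi,b,w in (("blue",(45,70,20),(85,255,255),(256,200,285,225),"266 206 273 214"),("cream",(112,120,40),(130,255,255),(230,165,252,188),"238 176 244 182"),("yellow",(18,120,60),(32,255,255),(288,175,308,205),"289 179 303 201")):
    C=blob(g,lo,hi,b); print(k,C.min(0),C.max(0),"was",w)
C=blob(g,(3,150,100),(15,255,255),(225,200,256,230)); print("orange",rect(ray(g,C,.060)),"was 460 -35.8")
C=blob(g,(112,100,40),(130,255,255),(120,180,180,235)); print("lid",rect(ray(g,C,.112)))
cv2.imwrite("pics/s9.png",cv2.resize(s[150:260,110:330],None,fx=3.5,fy=3.5,interpolation=cv2.INTER_CUBIC)[:,:,::-1])
```

```text
blue [266 207] [273 214] was 266 206 273 214
cream [237 176] [243 183] was 238 176 244 182
yellow [288 179] [303 201] was 289 179 303 201
orange (array([460. , -35.8]), array([43.2, 36.1]), 1.79) was 460 -35.8
lid (array([475.6, 175.8]), array([44., 43.]), 4.36)
```

View pics/s9.png

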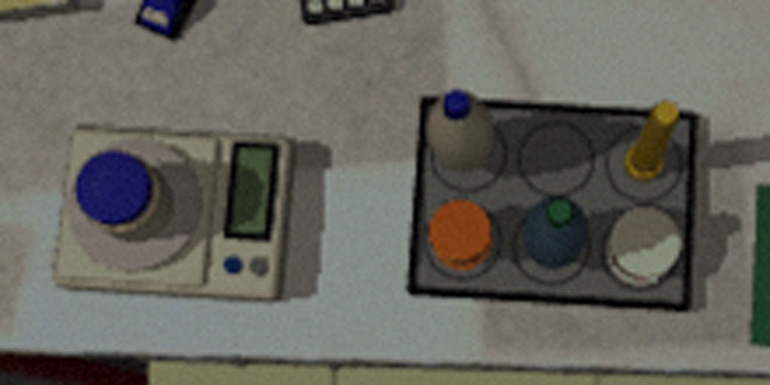

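All three tubes are back within a pixel of where they started, the spools haven't moved, and the jar is within about 3 mm of the pan's centre. Hand in.

```bash
python3 -c "
from bench import job; print(job.hand_in())"
```

```text
the job is handed in; nothing more can be done
None
```

The job is handed in, with no verdict returned: by the last camera check the jar stands upright about 3 mm from the pan's centre, all three tubes are upright back on their places, and the spools are where they stood.

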